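# Stack the change gears on a lathe's gear quadrant

### The job

Set up the change gears on the lathe's gear quadrant, the slotted grey arm lying on the bench. On its thick stud stack the large gear first, then the flat ring, then the small gear; on its thin stud put the tall collar first and the middle gear on top of it, so that the small and the middle gear end up level with each other. Keep every piece the way up it lies, seat it fully home and flat, and leave the caliper where it is.

Things in the scene. Friction and masses are not known exactly. Their poses are not given: they have to be found in the camera images.
- quadrant: gear quadrant of a small lathe: grey cast arm 14 mm thick, 58 mm wide, about 340 mm long, lying flat; cannot be shifted. The two studs stand 100 to 136 mm apart in the 15 mm slot along it; a round clamp boss 26 mm high is at one end. Origin: bench level, mid-slot; y runs along the slot towards the boss (centre at y = 165 mm), z up
- thick_stud: the thicker steel stud, upright and fixed in the slot (at either end): plain journal 20 mm in diameter, 38 mm high, on a flange 36 mm across; above it a chamfer and a 12 mm threaded nose, 49.5 mm in all above the flange. Origin: centre of the flange's top face (the seat, 19 mm above the bench), z up along the stud
- thin_stud: the thinner steel stud, upright and fixed in the slot at the other end: plain journal 14 mm in diameter, 38 mm high, on a flange 30 mm across; above it a chamfer and a 9 mm threaded nose, 49.5 mm in all above the flange. Origin: centre of the flange's top face (the seat, 19 mm above the bench), z up along the stud
- large_gear: the largest of the three steel spur gears, 31 teeth, 66 mm over the teeth, 14 mm thick, bore 23 mm, lying flat on the bench; its origin is the centre of its underside, z up along its bore. Can be gripped across the teeth at any angle
- middle_gear: the middle-sized steel spur gear, 25 teeth, 54 mm over the teeth, 14 mm thick, bore 17 mm (fits the thin stud only), lying flat; its origin is the centre of its underside, z up along its bore
- small_gear: the smallest steel spur gear, 19 teeth, 42 mm over the teeth, 14 mm thick, bore 23 mm, lying flat; its origin is the centre of its underside, z up along its bore
- flat_ring: plain low steel ring without teeth, 34 mm outside, 8 mm thick, bore 23 mm, lying flat; its origin is the centre of its underside, z up along its bore
- tall_collar: plain steel collar without teeth, 26 mm outside, 22 mm tall (as tall as the large gear and the flat ring together), bore 17 mm (fits the thin stud only), standing on end; its origin is the centre of its underside, z up along its bore
- caliper: vernier caliper lying flat at the right front of the bench, 210 mm long and 58 mm across the jaws, 13 mm high; to be left alone. Origin: centre of its underside, y along the beam

How it is judged:
By the outcome, as a careful person would: the job done as asked, in the order asked, and still so for the second after the job is handed in, with the robot touching nothing.
It also fails if it takes over 136 s, if anything falls off the work surface, if the arm or the gripper's body presses on something with over 40 N, if the wrist force passes 120 N, or if a joint passes its speed limit or range.

### The arm

A 7-joint arm with a two-finger parallel gripper is mounted at the origin on a cart in front of the work surface, level with it; the furniture and walls round the work are solid. World frame = base frame: x ahead of the robot, y to its left, z up, the work surface at z = 0. Lengths are in mm, angles in rad, forces in N, time in s.
With the tool pointing down it reaches from about 400 to 875 mm from the base axis. Payload 4.4 kg.
Tool frame: the origin (TCP) lies midway between the tips of the shut fingers; the grasp point (between the pads) lies 19 mm behind it; z points along the fingers, y is the line along which they close (so a half turn about z gives the same grasp; the last joint's range is limited). The gripper opens to 85 mm and grips with 20 to 120 N. Pads are 22 mm wide; open, the fingers measure 114 mm over their backs; the gripper's body (76 mm by 85 mm) begins 54 mm behind the grasp point. The pads swing forward as they close: fully open they stand 13 mm farther back than shut.
Start: joints at [-1.263, 0.628, 0.038, 1.517, -0.027, 0.996, -0.02], TCP at [237.329, 605.139, 231.313] pointing down, gripper open.
Joint ranges: [-3.06, 3.06], [-0.37, 2.12], [-1.25, 1.32], [0.18, 2.47], [-1.1, 4.24], [0.23, 1.98], [-2.94, 2.94]. Speed limits (rad/s): [2.57, 2.57, 3.14, 3.14, 3.14, 3.14, 3.14].

### API

Orientations are given as [roll, pitch, yaw] about the fixed x, y, z axes, in that order (R = Rz(yaw) Ry(pitch) Rx(roll)).
In Python, from cell import ctrl, get_image, get_calibration gives the robot as it stands.
- The arm moves only by the shell command python3 -m creep 'ROWS'. ROWS is JSON, a list of rows, each an object of numbers: "dx", "dy", "dz": the shift along the world's x, y, z normalised to -1 to 1, where 1 is 0.4 m; "rx", "ry", "rz": the turn, a rotation vector about the world's x, y, z normalised to -1 to 1, where 1 is 2 pi rad; "grip": the closure, from -1 (fully open) to 1 (shut). A call has exactly 5 rows; each row is the pose to reach, as a shift and turn from the pose commanded when the call began, turning the shorter way round; what a row does not reach only later rows make up. A row lasts 1/8 s, in which the tool goes at most 62.5 mm and 10.7 degrees, less where a joint would pass 70% of its speed; a pose out of reach is approached as far as the arm can. A call with a number of a shift or a turn outside -1 to 1 is refused whole. A call with a gripper value outside its range is refused whole. The fingers move at their own pace and stop on an object; the grip force is fixed at half the most. Time passes only in rows, so rows that repeat a pose let the fingers close, or fill a call up. It gives the time, the measured TCP pose, the force, the opening and the grip force at its end, in the units of the state.
- ctrl.read_state(): the state, without advancing time (a new reading comes with each control period).
- get_image(name): name is "side" or "top" or "wrist"; returns the picture (420x560x3 uint8, red, green, blue); there is no depth.
- get_calibration(name): a dict with "mtx" (3x3 intrinsics, pixels), "distortion" ([k1, k2, p1, p2, k3] as OpenCV has them; the pictures are not rectified), "world_from_camera" (4x4, takes a point from camera to world coordinates). Camera axes: x right, y down, z forward; pixel columns grow to the right and rows downward; lengths in mm; the calibration is good to about 2 mm. A picture is of the moment at which its call begins: read the wrist's pose just before it. get_calibration takes no time and is no camera call; for the wrist camera it gives the pose at the moment of the call.
- ctrl.finish_job(): hands the job in; it is judged then, once.
The state is a dict: "clock": time; "qpos": joint angles; "qd": joint speeds; "tau": joint torques, N m; "eef_pos": TCP position; "tool_rot": TCP orientation; "force": force on the tool from outside, world axes, zero at the start; "torque": the same for the moment, N m; "width": finger opening in mm; "gripper_force": force on a finger pad.
Only numpy, scipy, OpenCV 4.12 (cv2) and the standard library are available. Lean on these libraries where they do the work, as an engineer would, in place of code of your own. Each camera call takes 0.05 s, during which the arm holds its last target. There are 200 camera calls.

## Working session

There is one attempt and no reset: what is moved stays moved. The work goes in short steps, Python scripts to look and compute and a shell command to move; the robot and the scene stay as the last step left them, time stands still between calls to the robot, and variables do not carry over. Pictures are saved under pics/ and viewed, at most 17 in all, crops included, and the job is handed in when it is done.

```bash
ls; mkdir -p pics
python3 - <<'E'
from cell import ctrl,get_image,get_calibration
import cv2,numpy as np
s=ctrl.read_state();print({k:np.round(v,3) for k,v in s.items()})
for n in("top","side"):
    cv2.imwrite(f"pics/{n}0.png",get_image(n)[:,:,::-1]); c=get_calibration(n);print(n,{k:np.round(v,3).tolist() for k,v in c.items()})
cv2.imwrite("pics/wrist0.png",get_image("wrist")[:,:,::-1]); c=get_calibration("wrist");print({k:np.round(v,3).tolist() for k,v in c.items()})
E
```

```text
pics
{'clock': np.float64(0.0), 'qpos': array([-1.263,  0.629,  0.038,  1.518, -0.027,  0.996, -0.02 ]), 'qd': array([-0.001, -0.001,  0.001, -0.001, -0.001,  0.   , -0.001]), 'tau': array([-1.0000e-03, -5.6339e+01,  1.2260e+00, -1.9344e+01,  1.1000e-02,
        1.1000e-02,  0.0000e+00]), 'eef_pos': array([237.088, 604.522, 230.366]), 'tool_rot': array([-3.14 ,  0.   ,  2.768]), 'force': array([0.04 , 0.422, 0.277]), 'torque': array([ 0.023,  0.07 , -0.043]), 'gripper_force': np.float64(0.0), 'width': np.float64(85.475)}
top {'mtx': [[448.016, 0.0, 283.543], [0.0, 448.016, 208.816], [0.0, 0.0, 1.0]], 'distortion': [-0.063, 0.0, 0.0, 0.0, 0.0], 'world_from_camera': [[-0.022, -0.993, 0.113, 369.363], [-1.0, 0.022, 0.002, 17.276], [-0.004, -0.113, -0.994, 1149.616], [0.0, 0.0, 0.0, 1.0]]}
side {'mtx': [[496.157, 0.0, 277.541], [0.0, 496.157, 217.64], [0.0, 0.0, 1.0]], 'distortion': [0.009, 0.0, 0.0, 0.0, 0.0], 'world_from_camera': [[0.936, -0.138, 0.324, 67.345], [-0.352, -0.365, 0.862, -1119.108], [-0.001, -0.921, -0.39, 546.767], [0.0, 0.0, 0.0, 1.0]]}
{'mtx': [[333.974, 0.0, 280.94], [0.0, 333.974, 206.928], [0.0, 0.0, 1.0]], 'distortion': [-0.004, 0.0, 0.0, 0.0, 0.0], 'world_from_camera': [[0.366, 0.89, 0.271, 168.82], [0.931, -0.349, -0.109, 632.372], [-0.002, 0.292, -0.956, 373.496], [0.0, 0.0, 0.0, 1.0]]}
```

View pics/top0.png

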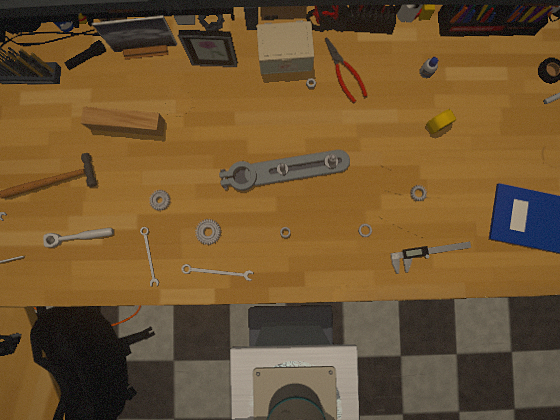

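View pics/side0.png

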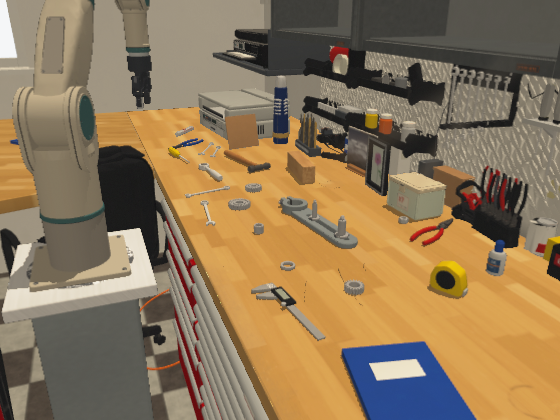

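The top view shows the quadrant (boss at about 240,177; studs near 282,170 and 333,160), large gear (208,232), middle gear (160,200), small gear (419,192), ring (365,230), collar (286,232) and caliper (430,255). The side view confirms this. Next: rough positions.

```bash
cat > h.py <<'E'
import cv2,numpy as np
from cell import ctrl,get_image,get_calibration
def ray(c,uv):
    p=cv2.undistortPoints(np.float64(uv).reshape(-1,1,2),c["mtx"],np.float64(c["distortion"]))[:,0]
    T=np.array(c["world_from_camera"]);d=np.c_[p,np.ones(len(p))]@T[:3,:3].T
    return T[:3,3],d
def cast(c,uv,z):
    c={k:np.array(v) for k,v in c.items()};o,d=ray(c,uv);return o+d*((z-o[2])/d[:,2])[:,None]
def proj(c,P):
    T=np.linalg.inv(np.array(c["world_from_camera"]))
    r,_=cv2.Rodrigues(T[:3,:3]);return cv2.projectPoints(np.float64(P).reshape(-1,1,3),r,T[:3,3],np.array(c["mtx"]),np.float64(c["distortion"]))[0][:,0]
def tri(obs):
    A=np.zeros((3,3));b=np.zeros(3)
    for c,uv in obs:
        c={k:np.array(v) for k,v in c.items()};o,d=ray(c,[uv]);d=d[0]/np.linalg.norm(d[0]);M=np.eye(3)-np.outer(d,d);A+=M;b+=M@o
    return np.linalg.solve(A,b)
def snap(name,fn):
    c=get_calibration(name);im=get_image(name)[:,:,::-1].copy();cv2.imwrite(f"pics/{fn}.png",im)
    np.save(f"pics/{fn}.npy",c,allow_pickle=True);return im,c
def load(fn): return cv2.imread(f"pics/{fn}.png"),np.load(f"pics/{fn}.npy",allow_pickle=True).item()
E
python3 - <<'E'
from h import *
c=get_calibration("top")
for n,uv,z in [("large",(208,232),14),("mid",(160,200),14),("small",(419,192),14),("ring",(365,230),8),("collar",(286,232),22),("studA",(282,168),60),("studB",(333,160),60),("boss",(240,177),26),("cal",(430,255),10)]:
    print(n,cast(c,[uv],z)[0].round(1))
E
cd pics; python3 -c "
import cv2;a=cv2.imread('top0.png')[140:280,130:490];cv2.imwrite('c0.png',cv2.resize(a,None,fx=2.2,fy=2.2,interpolation=cv2.INTER_CUBIC))"
```

```text
large [443.7 212.6  14. ]
mid [528.6 336.5  14. ]
small [ 534.6 -330.3   14. ]
ring [ 440.4 -187.6    8. ]
collar [438.9  14.3  22. ]
studA [595.2  20.8  60. ]
studB [ 612.7 -106.1   60. ]
boss [581.4 128.4  26. ]
cal [ 372.6 -351.    10. ]
```

View pics/c0.png

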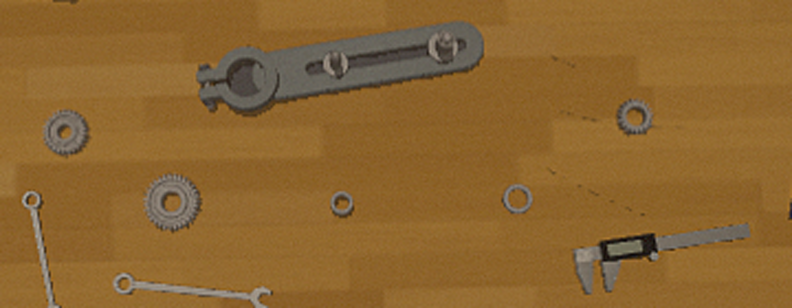

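```bash
python3 -m creep '[{"dx":0.05,"dy":-0.13,"rz":-0.02,"grip":-1},{"dx":0.1,"dy":-0.26,"rz":-0.04,"grip":-1},{"dx":0.15,"dy":-0.4,"rz":-0.06,"grip":-1},{"dx":0.2,"dy":-0.52,"rz":-0.08,"grip":-1},{"dx":0.25,"dy":-0.63,"rz":-0.0844,"grip":-1}]'
python3 -m creep '[{"dx":0.05,"dy":-0.13,"rz":-0.02,"grip":-1},{"dx":0.1,"dy":-0.26,"rz":-0.04,"grip":-1},{"dx":0.15,"dy":-0.4,"rz":-0.06,"grip":-1},{"dx":0.2,"dy":-0.52,"rz":-0.08,"grip":-1},{"dx":0.25,"dy":-0.63,"rz":-0.0844,"grip":-1}]'
python3 -m creep '[{"grip":-1},{"grip":-1},{"grip":-1},{"grip":-1},{"grip":-1}]'
python3 -c "
from h import *
snap('wrist','w1')"
```

```text
$[0]: bad value
$[0]: bad value
$[0]: bad value
```

View pics/w1.png

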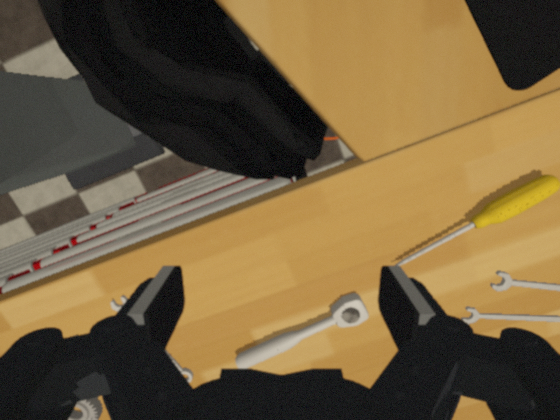

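The picture shows the bench left of the work (fingers at the bottom, unmoved arm); every key is evidently needed in each row.

```bash
python3 -m creep '[{"dx":0.05,"dy":-0.13,"dz":0,"rx":0,"ry":0,"rz":-0.02,"grip":-1},{"dx":0.1,"dy":-0.26,"dz":0,"rx":0,"ry":0,"rz":-0.04,"grip":-1},{"dx":0.15,"dy":-0.4,"dz":0,"rx":0,"ry":0,"rz":-0.06,"grip":-1},{"dx":0.2,"dy":-0.52,"dz":0,"rx":0,"ry":0,"rz":-0.08,"grip":-1},{"dx":0.25,"dy":-0.63,"dz":0,"rx":0,"ry":0,"rz":-0.0844,"grip":-1}]'
```

```text
clock: 0.82
eef_pos: [337.8, 351.3, 231.4]
tool_rot: [3.141, 0.0, 2.235]
force: [0.7, 0.2, -0.6]
width: 85.2
gripper_force: 0.0
```

```bash
python3 -m creep '[{"dx":0.09,"dy":-0.12,"dz":0,"rx":0,"ry":0,"rz":-0.02,"grip":-1},{"dx":0.18,"dy":-0.25,"dz":0,"rx":0,"ry":0,"rz":-0.04,"grip":-1},{"dx":0.27,"dy":-0.37,"dz":0,"rx":0,"ry":0,"rz":-0.06,"grip":-1},{"dx":0.35,"dy":-0.5,"dz":0,"rx":0,"ry":0,"rz":-0.0844,"grip":-1},{"dx":0.35,"dy":-0.5,"dz":0,"rx":0,"ry":0,"rz":-0.0844,"grip":-1}]'
python3 -c "
from h import *
im,c=snap('wrist','w2')
for p in [(444,213,14),(529,336,14),(595,21,60),(613,-106,60),(439,14,22)]: print(p,proj(c,p)[0].round())"
```

```text
clock: 1.45
eef_pos: [479.9, 147.7, 231.6]
tool_rot: [3.14, 0.003, 1.697]
force: [-0.7, 0.9, 0.5]
width: 85.5
gripper_force: 0.0
(444, 213, 14) [253. 109.]
(529, 336, 14) [357. -14.]
(595, 21, 60) [370. 310.]
(613, -106, 60) [363. 402.]
(439, 14, 22) [232. 282.]
```

View pics/w2.png

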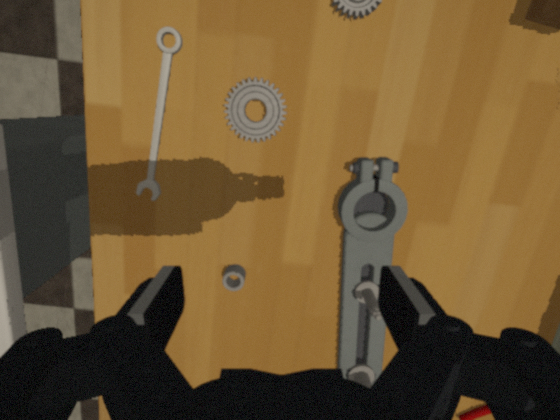

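w2: large gear at (255,110), collar (233,278), boss (373,208), studs (367,290) and (360,375), middle gear top (357,0). I'll sweep right taking pictures from several places.

```bash
python3 -m creep '[{"dx":0.05,"dy":-0.13,"dz":0,"rx":0,"ry":0,"rz":0,"grip":-1},{"dx":0.1,"dy":-0.26,"dz":0,"rx":0,"ry":0,"rz":0,"grip":-1},{"dx":0.15,"dy":-0.4,"dz":0,"rx":0,"ry":0,"rz":0,"grip":-1},{"dx":0.15,"dy":-0.5,"dz":0,"rx":0,"ry":0,"rz":0,"grip":-1},{"dx":0.15,"dy":-0.5,"dz":0,"rx":0,"ry":0,"rz":0,"grip":-1}]'
python3 -c "
from h import *
snap('wrist','w3')"
python3 -m creep '[{"dx":0,"dy":-0.12,"dz":0,"rx":0,"ry":0,"rz":0,"grip":-1},{"dx":0,"dy":-0.24,"dz":0,"rx":0,"ry":0,"rz":0,"grip":-1},{"dx":0,"dy":-0.3,"dz":0,"rx":0,"ry":0,"rz":0,"grip":-1},{"dx":0,"dy":-0.3,"dz":0,"rx":0,"ry":0,"rz":0,"grip":-1},{"dx":0,"dy":-0.3,"dz":0,"rx":0,"ry":0,"rz":0,"grip":-1}]'
python3 -c "
from h import *
snap('wrist','w4')"
python3 -m creep '[{"dx":-0.1,"dy":-0.12,"dz":0,"rx":0,"ry":0,"rz":0,"grip":-1},{"dx":-0.1,"dy":-0.24,"dz":0,"rx":0,"ry":0,"rz":0,"grip":-1},{"dx":-0.1,"dy":-0.35,"dz":0,"rx":0,"ry":0,"rz":0,"grip":-1},{"dx":-0.1,"dy":-0.35,"dz":0,"rx":0,"ry":0,"rz":0,"grip":-1},{"dx":-0.1,"dy":-0.35,"dz":0,"rx":0,"ry":0,"rz":0,"grip":-1}]'
python3 -c "
from h import *
snap('wrist','w5')
a=[load('w%d'%i)[0] for i in (3,4,5)]
cv2.imwrite('pics/m1.png',np.hstack([a[0][:,130:480],a[1][:,130:480]]))
cv2.imwrite('pics/m2.png',a[2])"
```

```text
clock: 2.12
eef_pos: [536.9, -49.2, 231.3]
tool_rot: [-3.141, 0.001, 1.704]
force: [0.9, 0.5, 0.0]
width: 85.2
gripper_force: 0.0
clock: 2.8
eef_pos: [537.8, -163.4, 231.0]
tool_rot: [-3.142, -0.002, 1.711]
force: [-0.1, 1.1, -0.1]
width: 85.5
gripper_force: 0.0
clock: 3.48
eef_pos: [498.0, -304.6, 231.0]
tool_rot: [3.142, -0.002, 1.71]
force: [0.5, 1.0, 0.0]
width: 85.4
gripper_force: 0.0
```

View pics/m1.png

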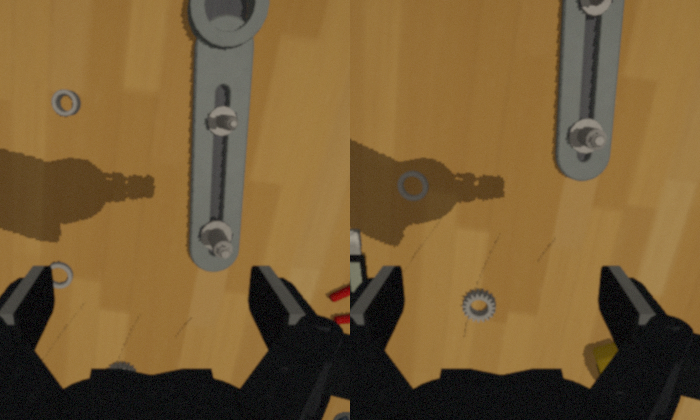

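View pics/m2.png

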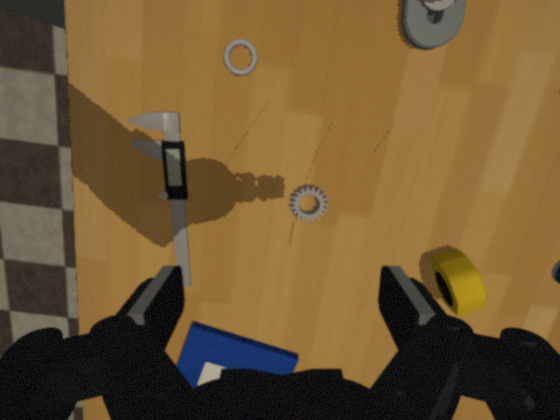

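m1: thin stud flange at (352,120) in w3 (full-image columns), thick stud flange at (346,238) with nose (355,250); w4: thick flange (366,135), nose (375,140); ring (192,186), small gear (258,306) in w4. m2 (w5): ring (240,57), small gear (308,203), caliper (175,200). Now segment and triangulate.

```bash
cat > seg.py <<'E'
from h import *
def blob(im,uv,r,smax=80,vmin=60):
    u,v=map(int,uv);y0,x0=max(v-r,0),max(u-r,0);w=im[y0:v+r,x0:u+r];hsv=cv2.cvtColor(w,cv2.COLOR_BGR2HSV)
    m=((hsv[...,1]<smax)&(hsv[...,2]>vmin)).astype(np.uint8)
    m=cv2.morphologyEx(m,cv2.MORPH_CLOSE,np.ones((3,3)))
    cs,_=cv2.findContours(m,cv2.RETR_EXTERNAL,cv2.CHAIN_APPROX_NONE)
    k=min(cs,key=lambda k:np.hypot(*(k.reshape(-1,2).mean(0)+[x0-u,y0-v]))-len(k)*.2)
    h=cv2.convexHull(k);M=cv2.moments(h);e=cv2.fitEllipse(k)
    return np.array([M['m10']/M['m00']+x0,M['m01']/M['m00']+y0]),e[1]
E
python3 - <<'E'
from seg import *
S={"large":[("w2",(255,110),45)],"collar":[("w2",(233,278),25),("w3",(195,102),25)],"ring":[("w3",(190,275),20),("w4",(192,186),22),("w5",(240,57),25)],"small":[("w4",(258,306),26),("w5",(308,203),28)]}
hh={"large":7,"collar":11,"ring":4,"small":7}
for n,l in S.items():
    obs=[]
    for f,uv,r in l:
        im,c=load(f);p,e=blob(im,uv,r);obs.append((c,p));print(n,f,p.round(1),np.round(e,1),cast(c,[p],hh[n])[0].round(1))
    if len(obs)>1:print("  tri",tri(obs).round(1))
o=[]
for f,x,y in [("w3",352,130),("w3",348,240),("w4",370,140)]:
    im=load(f)[0][y-30:y+30,x-33:x+33];o.append(cv2.resize(im,None,fx=4,fy=4,interpolation=cv2.INTER_CUBIC))
cv2.imwrite("pics/z1.png",np.hstack(o))
E
```

```text
large w2 [254.8 109.3] [57.9 61.7] [445.  213.1   7. ]
collar w2 [233.6 277.6] [20.8 25.9] [439.7  13.8  11. ]
collar w3 [195.3 102.4] [25.1 27.9] [439.2  15.1  11. ]
  tri [439.8  15.2  13.4]
ring w3 [190.5 274.6] [22.5 23.8] [ 443.1 -189.8    4. ]
ring w4 [192.5 185.4] [28.3 29.5] [ 440.6 -190.     4. ]
ring w5 [240.1  56.6] [32.2 35.6] [ 440.7 -189.5    4. ]
  tri [ 441.6 -189.7    4.4]
small w4 [258.7 305.5] [30.  31.7] [ 533.9 -333.2    7. ]
small w5 [308.2 203.2] [32.6 35. ] [ 534.2 -332.8    7. ]
  tri [ 534.  -332.4    8.3]
```

View pics/z1.png

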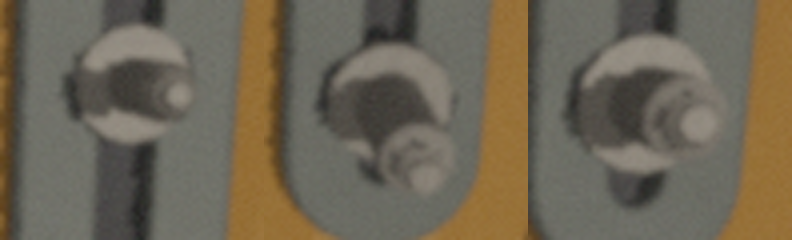

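z1: thin stud (left) flange centre ≈(352.4,120.6), nose (363.1,123.6) in w3; thick stud flange ≈(346.2,235.1), nose (354.9,254.1) in w3 and flange (366.1,135.5), nose (378.9,140.6) in w4. Now the positions.

Run:
```python
from seg import *
c3=load("w3")[1];c4=load("w4")[1]
print("thin",cast(c3,[(352.4,120.6)],19).round(1),cast(c3,[(363.1,123.6)],68.5).round(1))
print("thick w3",cast(c3,[(346.2,235.1)],19).round(1),cast(c3,[(354.9,254.1)],68.5).round(1))
print("thick w4",cast(c4,[(366.1,135.5)],19).round(1),cast(c4,[(378.9,140.6)],68.5).round(1))
print(tri([(c3,(346.2,235.1)),(c4,(366.1,135.5))]),tri([(c3,(354.9,254.1)),(c4,(378.9,140.6))]))
```

```text
thin [[602.8  18.7  19. ]] [[602.3  18.3  68.5]]
thick w3 [[ 620.3 -106.9   19. ]] [[ 620.  -107.4   68.5]]
thick w4 [[ 620.3 -107.1   19. ]] [[ 619.9 -107.5   68.5]]
[ 620.53761107 -107.18745588   18.19087725] [ 620.04611139 -107.50207668   68.27266508]
```

```bash
python3 -m creep '[{"dx":0,"dy":0.15,"dz":0,"rx":0,"ry":0,"rz":0,"grip":-1},{"dx":0,"dy":0.3,"dz":0,"rx":0,"ry":0,"rz":0,"grip":-1},{"dx":0,"dy":0.45,"dz":0,"rx":0,"ry":0,"rz":0,"grip":-1},{"dx":0,"dy":0.6,"dz":0,"rx":0,"ry":0,"rz":0,"grip":-1},{"dx":0,"dy":0.7,"dz":0,"rx":0,"ry":0,"rz":0,"grip":-1}]'
python3 -m creep '[{"dx":-0.03,"dy":0.15,"dz":0,"rx":0,"ry":0,"rz":0,"grip":-1},{"dx":-0.06,"dy":0.3,"dz":0,"rx":0,"ry":0,"rz":0,"grip":-1},{"dx":-0.09,"dy":0.45,"dz":0,"rx":0,"ry":0,"rz":0,"grip":-1},{"dx":-0.13,"dy":0.6,"dz":-0.05,"rx":0,"ry":0,"rz":0,"grip":-1},{"dx":-0.13,"dy":0.6,"dz":-0.1,"rx":0,"ry":0,"rz":0,"grip":-1}]'
cat >> seg.py <<'E'
def where(n=8):
    a=[]
    for _ in range(n): s=ctrl.read_state();a.append(np.r_[s["eef_pos"],s["tool_rot"][2]])
    print("tcp",np.mean(a,0).round(2),"std",np.std(a,0).round(2),"t",round(float(s["clock"]),2),"w",round(float(s["width"]),1),"F",np.round(s["force"],1));return np.mean(a,0)
E
python3 - <<'E'
from seg import *
where()
im,c=snap("wrist","w6");where(1)
uv=proj(c,(445,213,7))[0];p,e=blob(im,uv,50);print(p,e,cast(c,[p],7));obs=[(c,p)]
i2,c2=load("w2");p2,_=blob(i2,(255,110),45);print(tri([(c2,p2),(c,p)]))
E
```

```text
clock: 4.15
eef_pos: [496.6, -21.3, 231.4]
tool_rot: [-3.141, -0.002, 1.714]
force: [0.8, 0.6, 0.1]
width: 85.4
gripper_force: 0.0
clock: 4.78
eef_pos: [442.1, 220.9, 190.9]
tool_rot: [-3.141, -0.004, 1.72]
force: [0.4, -1.2, -0.1]
width: 85.3
gripper_force: 0.0
tcp [442.11 220.94 190.9    1.72] std [0. 0. 0. 0.] t 4.78 w 85.3 F [ 0.4 -1.2 -0.1]
tcp [441.23 217.65 188.56   1.72] std [0. 0. 0. 0.] t 4.83 w 85.5 F [-1.4 -0.7 -1.4]
[282.3814902  192.14216993] (60.24370574951172, 62.915061950683594) [[445.58467587 212.11067184   7.        ]]
[445.36307234 213.20396112  11.4223695 ]
```

```bash
python3 -m creep '[{"dx":0,"dy":0,"dz":-0.13,"rx":0,"ry":0,"rz":0,"grip":-1},{"dx":0,"dy":0,"dz":-0.26,"rx":0,"ry":0,"rz":0,"grip":-1},{"dx":0,"dy":0,"dz":-0.4,"rx":0,"ry":0,"rz":0,"grip":-1},{"dx":0,"dy":0,"dz":-0.4855,"rx":0,"ry":0,"rz":0,"grip":-1},{"dx":0,"dy":0,"dz":-0.4855,"rx":0,"ry":0,"rz":0,"grip":-1}]'
python3 -m creep '[{"dx":0,"dy":0,"dz":0,"rx":0,"ry":0,"rz":0,"grip":1},{"dx":0,"dy":0,"dz":0,"rx":0,"ry":0,"rz":0,"grip":1},{"dx":0,"dy":0,"dz":0,"rx":0,"ry":0,"rz":0,"grip":1},{"dx":0,"dy":0,"dz":0,"rx":0,"ry":0,"rz":0,"grip":1},{"dx":0,"dy":0,"dz":0,"rx":0,"ry":0,"rz":0,"grip":1}]'
```

```text
clock: 5.45
eef_pos: [443.3, 212.8, -4.4]
tool_rot: [-3.137, 0.001, 1.708]
force: [0.1, 0.0, 1.5]
width: 85.7
gripper_force: 0.0
clock: 6.08
eef_pos: [445.8, 213.7, -0.6]
tool_rot: [3.139, -0.001, 1.708]
force: [-1.8, -0.5, 6.9]
width: 63.1
gripper_force: 65.4
```

```bash
python3 -m creep '[{"dx":0,"dy":0,"dz":0.03,"rx":0,"ry":0,"rz":0,"grip":1},{"dx":0,"dy":0,"dz":0.1,"rx":0,"ry":0,"rz":0,"grip":1},{"dx":0,"dy":0,"dz":0.25,"rx":0,"ry":0,"rz":0,"grip":1},{"dx":0,"dy":0,"dz":0.25,"rx":0,"ry":0,"rz":0,"grip":1},{"dx":0,"dy":0,"dz":0.25,"rx":0,"ry":0,"rz":0,"grip":1}]'
python3 - <<'E'
from seg import *
t=where(1);im,c=snap("wrist","w7");print(proj(c,t[:3]+[0,0,7]),proj(c,t[:3]))
E
```

```text
clock: 6.7
eef_pos: [445.2, 213.5, 97.9]
tool_rot: [3.141, -0.001, 1.708]
force: [-0.3, 0.7, -3.4]
width: 63.3
gripper_force: 67.7
tcp [445.15 213.54  97.88   1.71] std [0. 0. 0. 0.] t 6.7 w 63.3 F [-0.3  0.7 -3.4]
[[278.57346533 276.50892543]] [[278.68306987 269.25495541]]
```

View pics/w7.png

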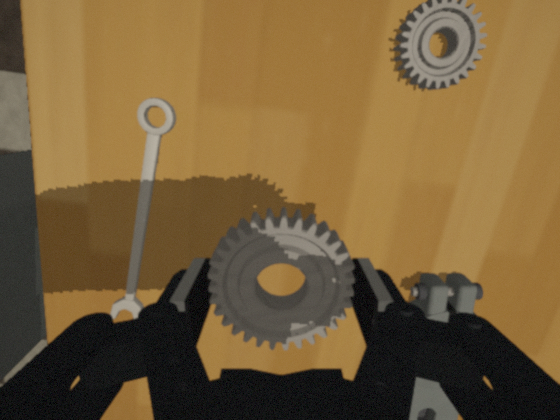

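w7: large gear held level between the pads, bore rim centred near (281,284), close to the predicted TCP axis (278,285). Carry it to the thick stud.

```bash
python3 -m creep '[{"dx":0.05,"dy":-0.1,"dz":0,"rx":0,"ry":0,"rz":0,"grip":1},{"dx":0.12,"dy":-0.22,"dz":0,"rx":0,"ry":0,"rz":0,"grip":1},{"dx":0.19,"dy":-0.34,"dz":0,"rx":0,"ry":0,"rz":0,"grip":1},{"dx":0.26,"dy":-0.46,"dz":0,"rx":0,"ry":0,"rz":0,"grip":1},{"dx":0.33,"dy":-0.58,"dz":0,"rx":0,"ry":0,"rz":0,"grip":1}]'
python3 -m creep '[{"dx":0.05,"dy":-0.11,"dz":0,"rx":0,"ry":0,"rz":0,"grip":1},{"dx":0.105,"dy":-0.22,"dz":0,"rx":0,"ry":0,"rz":0,"grip":1},{"dx":0.105,"dy":-0.22,"dz":0,"rx":0,"ry":0,"rz":0,"grip":1},{"dx":0.105,"dy":-0.22,"dz":-0.03,"rx":0,"ry":0,"rz":0,"grip":1},{"dx":0.105,"dy":-0.22,"dz":-0.03,"rx":0,"ry":0,"rz":0,"grip":1}]'
python3 - <<'E'
from seg import *
t=where(1);im,c=snap("wrist","w8");print(proj(c,[(620.2,-107.2,68.5),t[:3],t[:3]+[0,0,14]]))
cv2.imwrite("pics/w8c.png",cv2.resize(im[200:370,190:370],None,fx=3,fy=3))
E
```

```text
clock: 7.38
eef_pos: [576.8, -20.4, 95.4]
tool_rot: [-3.138, -0.001, 1.707]
force: [0.3, 1.3, -3.0]
width: 63.3
gripper_force: 67.7
clock: 8.0
eef_pos: [617.2, -104.6, 82.7]
tool_rot: [-3.137, -0.003, 1.709]
force: [-0.3, 0.2, -3.0]
width: 62.6
gripper_force: 67.6
tcp [ 617.22 -104.55   82.7     1.71] std [0. 0. 0. 0.] t 8.0 w 62.6 F [-0.3  0.2 -3. ]
[[284.09873871 261.63004842]
 [278.75080425 269.20271609]
 [278.34162899 284.31698012]]
```

View pics/w8c.png

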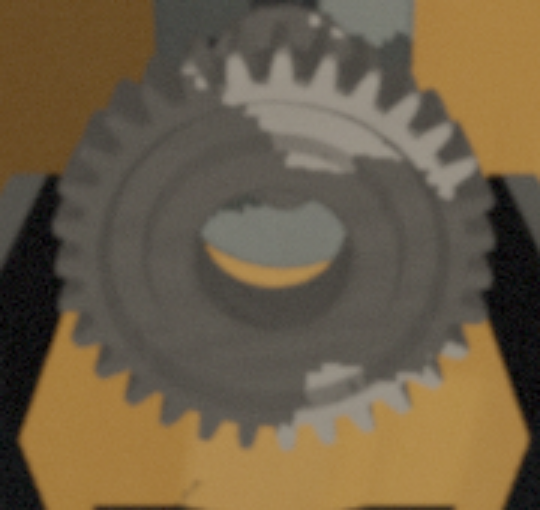

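w8c: gear bore rim centred at ~(281.5,286.5), stud nose hidden behind the gear's near rim, as predicted (284,262). Within about 1 mm; lower.

```bash
python3 -m creep '[{"dx":-0.001,"dy":0.001,"dz":-0.01,"rx":0,"ry":0,"rz":0,"grip":1},{"dx":-0.001,"dy":0.001,"dz":-0.03,"rx":0,"ry":0,"rz":0,"grip":1},{"dx":-0.001,"dy":0.001,"dz":-0.05,"rx":0,"ry":0,"rz":0,"grip":1},{"dx":-0.001,"dy":0.001,"dz":-0.07,"rx":0,"ry":0,"rz":0,"grip":1},{"dx":-0.001,"dy":0.001,"dz":-0.08,"rx":0,"ry":0,"rz":0,"grip":1}]'
```

```text
clock: 8.68
eef_pos: [618.5, -106.5, 52.3]
tool_rot: [-3.141, -0.0, 1.707]
force: [0.0, -0.8, -2.2]
width: 63.0
gripper_force: 67.7
```

```bash
python3 -m creep '[{"dx":0,"dy":0,"dz":-0.02,"rx":0,"ry":0,"rz":0,"grip":1},{"dx":0,"dy":0,"dz":-0.04,"rx":0,"ry":0,"rz":0,"grip":1},{"dx":0,"dy":0,"dz":-0.06,"rx":0,"ry":0,"rz":0,"grip":1},{"dx":0,"dy":0,"dz":-0.08,"rx":0,"ry":0,"rz":0,"grip":1},{"dx":0,"dy":0,"dz":-0.085,"rx":0,"ry":0,"rz":0,"grip":1}]'
```

```text
clock: 9.3
eef_pos: [618.3, -106.3, 18.5]
tool_rot: [-3.14, -0.001, 1.707]
force: [-3.7, 0.8, 6.7]
width: 63.2
gripper_force: 68.6
```

```bash
python3 -m creep '[{"dx":0.001,"dy":0,"dz":-0.004,"rx":0,"ry":0,"rz":0,"grip":1},{"dx":0.002,"dy":0,"dz":-0.008,"rx":0,"ry":0,"rz":0,"grip":1},{"dx":0.002,"dy":0,"dz":-0.008,"rx":0,"ry":0,"rz":0,"grip":1},{"dx":0.002,"dy":0,"dz":-0.008,"rx":0,"ry":0,"rz":0,"grip":1},{"dx":0.002,"dy":0,"dz":-0.008,"rx":0,"ry":0,"rz":0,"grip":1}]'
```

```text
clock: 9.93
eef_pos: [618.4, -106.3, 18.4]
tool_rot: [-3.14, -0.001, 1.707]
force: [-7.9, 1.8, 16.6]
width: 62.7
gripper_force: 69.8
```

Seated: contact at the height expected (18.4). Release, lift, go above the ring.

```bash
python3 -m creep '[{"dx":-0.002,"dy":0,"dz":0.004,"rx":0,"ry":0,"rz":0,"grip":-1},{"dx":-0.002,"dy":0,"dz":0.006,"rx":0,"ry":0,"rz":0,"grip":-1},{"dx":-0.002,"dy":0,"dz":0.006,"rx":0,"ry":0,"rz":0,"grip":-1},{"dx":-0.002,"dy":0,"dz":0.006,"rx":0,"ry":0,"rz":0,"grip":-1},{"dx":-0.002,"dy":0,"dz":0.02,"rx":0,"ry":0,"rz":0,"grip":-1}]'
python3 -m creep '[{"dx":0,"dy":0,"dz":0.1,"rx":0,"ry":0,"rz":0,"grip":-1},{"dx":0,"dy":0,"dz":0.23,"rx":0,"ry":0,"rz":0,"grip":-1},{"dx":-0.12,"dy":-0.05,"dz":0.23,"rx":0,"ry":0,"rz":0,"grip":-1},{"dx":-0.26,"dy":-0.12,"dz":0.23,"rx":0,"ry":0,"rz":0,"grip":-1},{"dx":-0.38,"dy":-0.18,"dz":0.23,"rx":0,"ry":0,"rz":0,"grip":-1}]'
python3 -m creep '[{"dx":-0.068,"dy":-0.028,"dz":0,"rx":0,"ry":0,"rz":0,"grip":-1},{"dx":-0.068,"dy":-0.028,"dz":0,"rx":0,"ry":0,"rz":0,"grip":-1},{"dx":-0.068,"dy":-0.028,"dz":0,"rx":0,"ry":0,"rz":0,"grip":-1},{"dx":-0.068,"dy":-0.028,"dz":0,"rx":0,"ry":0,"rz":0,"grip":-1},{"dx":-0.068,"dy":-0.028,"dz":0,"rx":0,"ry":0,"rz":0,"grip":-1}]'
python3 - <<'E'
from seg import *
t=where(1);im,c=snap("wrist","w9");uv=proj(c,(441,-189.7,4))[0];p,e=blob(im,uv,45);print(uv,p,e,cast(c,[p],4))
E
```

```text
clock: 10.55
eef_pos: [618.5, -106.4, 23.5]
tool_rot: [-3.14, -0.0, 1.707]
force: [0.2, -0.6, 0.6]
width: 85.6
gripper_force: 0.0
clock: 11.18
eef_pos: [465.0, -179.4, 116.5]
tool_rot: [3.141, 0.001, 1.707]
force: [0.7, -1.0, -0.2]
width: 85.5
gripper_force: 0.0
clock: 11.8
eef_pos: [440.5, -189.1, 115.8]
tool_rot: [3.141, -0.0, 1.709]
force: [0.4, -0.0, 0.5]
width: 85.3
gripper_force: 0.0
tcp [ 440.54 -189.13  115.81    1.71] std [0. 0. 0. 0.] t 11.8 w 85.3 F [ 0.4 -0.   0.5]
[280.25569479 203.53968388] [280.41435185 203.89254386] (40.98454284667969, 41.72066879272461) [[ 441.16486064 -189.97279907    4.        ]]
```

```bash
python3 -m creep '[{"dx":0,"dy":0,"dz":-0.1,"rx":0,"ry":0,"rz":0,"grip":-1},{"dx":0,"dy":0,"dz":-0.2,"rx":0,"ry":0,"rz":0,"grip":-1},{"dx":0,"dy":0,"dz":-0.285,"rx":0,"ry":0,"rz":0,"grip":-1},{"dx":0,"dy":0,"dz":-0.285,"rx":0,"ry":0,"rz":0,"grip":-1},{"dx":0,"dy":0,"dz":-0.285,"rx":0,"ry":0,"rz":0,"grip":-0.2}]'
python3 -m creep '[{"dx":0,"dy":0,"dz":0,"rx":0,"ry":0,"rz":0,"grip":1},{"dx":0,"dy":0,"dz":0,"rx":0,"ry":0,"rz":0,"grip":1},{"dx":0,"dy":0,"dz":0,"rx":0,"ry":0,"rz":0,"grip":1},{"dx":0,"dy":0,"dz":0,"rx":0,"ry":0,"rz":0,"grip":1},{"dx":0,"dy":0,"dz":0,"rx":0,"ry":0,"rz":0,"grip":1}]'
```

```text
clock: 12.48
eef_pos: [439.6, -189.3, 1.2]
tool_rot: [-3.14, -0.0, 1.708]
force: [0.0, 1.1, -0.9]
width: 69.4
gripper_force: 0.0
clock: 13.1
eef_pos: [440.2, -189.7, 2.9]
tool_rot: [3.14, 0.0, 1.707]
force: [0.2, 0.9, 5.7]
width: 30.1
gripper_force: 58.8
```

```bash
python3 -m creep '[{"dx":0,"dy":0,"dz":0.03,"rx":0,"ry":0,"rz":0,"grip":1},{"dx":0,"dy":0,"dz":0.1,"rx":0,"ry":0,"rz":0,"grip":1},{"dx":0,"dy":0,"dz":0.24,"rx":0,"ry":0,"rz":0,"grip":1},{"dx":0,"dy":0,"dz":0.24,"rx":0,"ry":0,"rz":0,"grip":1},{"dx":0,"dy":0,"dz":0.24,"rx":0,"ry":0,"rz":0,"grip":1}]'
python3 - <<'E'
from seg import *
t=where(1);im,c=snap("wrist","w10");print(proj(c,[t[:3],t[:3]+[0,0,8]]))
cv2.imwrite("pics/w10c.png",cv2.resize(im[200:370,190:370],None,fx=3,fy=3))
E
```

```text
clock: 13.72
eef_pos: [439.8, -189.2, 98.4]
tool_rot: [3.141, -0.0, 1.708]
force: [0.3, -0.2, -0.2]
width: 30.2
gripper_force: 59.5
tcp [ 439.82 -189.2    98.41    1.71] std [0. 0. 0. 0.] t 13.72 w 30.2 F [ 0.3 -0.2 -0.2]
[[278.69510428 269.15568307]
 [278.56653129 277.50397255]]
```

View pics/w10c.png

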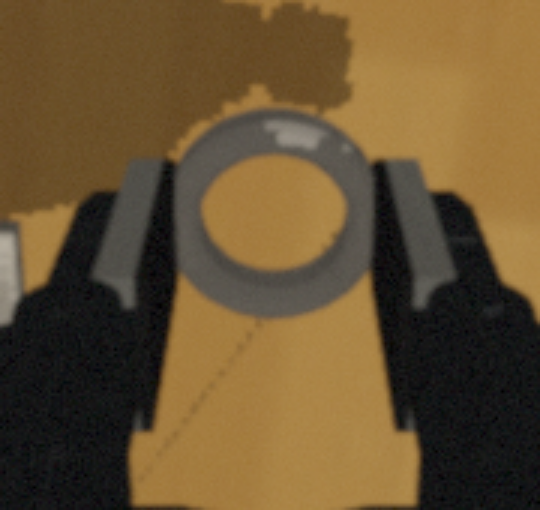

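w10c: ring held level, bore centre ~(281.3,273), same small x bias as with the gear. Carry to the thick stud and lower.

```bash
python3 -m creep '[{"dx":0.1,"dy":0.04,"dz":0,"rx":0,"ry":0,"rz":0,"grip":1},{"dx":0.22,"dy":0.1,"dz":0,"rx":0,"ry":0,"rz":0,"grip":1},{"dx":0.35,"dy":0.16,"dz":0,"rx":0,"ry":0,"rz":0,"grip":1},{"dx":0.447,"dy":0.207,"dz":0,"rx":0,"ry":0,"rz":0,"grip":1},{"dx":0.447,"dy":0.207,"dz":0,"rx":0,"ry":0,"rz":0,"grip":1}]'
python3 -m creep '[{"dx":0,"dy":0,"dz":-0.02,"rx":0,"ry":0,"rz":0,"grip":1},{"dx":0,"dy":0,"dz":-0.05,"rx":0,"ry":0,"rz":0,"grip":1},{"dx":0,"dy":0,"dz":-0.07,"rx":0,"ry":0,"rz":0,"grip":1},{"dx":0,"dy":0,"dz":-0.08,"rx":0,"ry":0,"rz":0,"grip":1},{"dx":0,"dy":0,"dz":-0.1,"rx":0,"ry":0,"rz":0,"grip":1}]'
```

```text
clock: 14.4
eef_pos: [620.7, -103.4, 95.7]
tool_rot: [-3.141, -0.002, 1.713]
force: [-0.7, -0.3, -1.1]
width: 30.0
gripper_force: 59.5
clock: 15.02
eef_pos: [618.8, -107.2, 57.9]
tool_rot: [3.141, 0.0, 1.707]
force: [-0.0, 0.1, -0.3]
width: 30.6
gripper_force: 59.5
```

Clean so far; ring bottom now just past the chamfer. Continue to the seat.

```bash
python3 -m creep '[{"dx":0,"dy":0,"dz":-0.02,"rx":0,"ry":0,"rz":0,"grip":1},{"dx":0,"dy":0,"dz":-0.04,"rx":0,"ry":0,"rz":0,"grip":1},{"dx":0,"dy":0,"dz":-0.055,"rx":0,"ry":0,"rz":0,"grip":1},{"dx":0,"dy":0,"dz":-0.06,"rx":0,"ry":0,"rz":0,"grip":1},{"dx":0,"dy":0,"dz":-0.06,"rx":0,"ry":0,"rz":0,"grip":1}]'
```

```text
clock: 15.65
eef_pos: [618.4, -106.8, 35.8]
tool_rot: [3.141, -0.001, 1.707]
force: [-5.3, 1.7, 14.8]
width: 30.0
gripper_force: 61.5
```

```bash
python3 -m creep '[{"dx":0,"dy":0,"dz":0.004,"rx":0,"ry":0,"rz":0,"grip":-1},{"dx":0,"dy":0,"dz":0.006,"rx":0,"ry":0,"rz":0,"grip":-1},{"dx":0,"dy":0,"dz":0.006,"rx":0,"ry":0,"rz":0,"grip":-1},{"dx":0,"dy":0,"dz":0.006,"rx":0,"ry":0,"rz":0,"grip":-1},{"dx":0,"dy":0,"dz":0.02,"rx":0,"ry":0,"rz":0,"grip":-1}]'
python3 -m creep '[{"dx":0,"dy":0,"dz":0.08,"rx":0,"ry":0,"rz":0,"grip":-1},{"dx":0,"dy":0,"dz":0.18,"rx":0,"ry":0,"rz":0,"grip":-1},{"dx":-0.05,"dy":-0.13,"dz":0.18,"rx":0,"ry":0,"rz":0,"grip":-1},{"dx":-0.1,"dy":-0.26,"dz":0.18,"rx":0,"ry":0,"rz":0,"grip":-1},{"dx":-0.15,"dy":-0.4,"dz":0.18,"rx":0,"ry":0,"rz":0,"grip":-1}]'
python3 -m creep '[{"dx":-0.063,"dy":-0.15,"dz":0,"rx":0,"ry":0,"rz":0,"grip":-1},{"dx":-0.063,"dy":-0.164,"dz":0,"rx":0,"ry":0,"rz":0,"grip":-1},{"dx":-0.063,"dy":-0.164,"dz":0,"rx":0,"ry":0,"rz":0,"grip":-1},{"dx":-0.063,"dy":-0.164,"dz":0,"rx":0,"ry":0,"rz":0,"grip":-1},{"dx":-0.063,"dy":-0.164,"dz":0,"rx":0,"ry":0,"rz":0,"grip":-1}]'
python3 - <<'E'
from seg import *
t=where(1);im,c=snap("wrist","w11");uv=proj(c,(534,-332.7,7))[0];p,e=blob(im,uv,45);print(uv,p,e,cast(c,[p],7))
im,c=snap("top","t1")
cv2.imwrite("pics/t1c.png",cv2.resize(im[145:200,215:365],None,fx=5,fy=5,interpolation=cv2.INTER_CUBIC))
E
```

```text
clock: 16.27
eef_pos: [618.1, -106.8, 41.6]
tool_rot: [-3.14, -0.0, 1.707]
force: [-0.2, 0.5, 0.3]
width: 85.4
gripper_force: 0.0
clock: 16.9
eef_pos: [558.3, -267.9, 114.5]
tool_rot: [3.141, 0.0, 1.708]
force: [1.4, -0.8, -0.4]
width: 85.3
gripper_force: 0.0
clock: 17.52
eef_pos: [534.4, -330.4, 113.8]
tool_rot: [3.141, -0.001, 1.71]
force: [0.8, 0.6, -0.9]
width: 85.5
gripper_force: 0.0
tcp [ 534.39 -330.37  113.8     1.71] std [0. 0. 0. 0.] t 17.52 w 85.5 F [ 0.8  0.6 -0.9]
[278.88945055 207.47592526] [279.38867292 207.29933684] (48.24063491821289, 51.89841079711914) [[ 534.36712349 -332.50268274    7.        ]]
```

View pics/t1c.png

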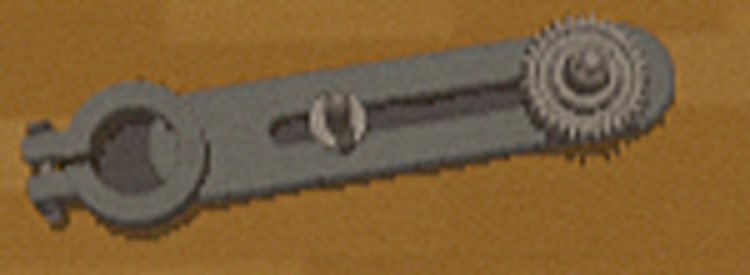

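t1c: the large gear lies concentric on the thick stud with the ring on top around it. Grasp the small gear.

```bash
python3 -m creep '[{"dx":0,"dy":0,"dz":-0.1,"rx":0,"ry":0,"rz":0,"grip":-1},{"dx":0,"dy":0,"dz":-0.2,"rx":0,"ry":0,"rz":0,"grip":-1},{"dx":0,"dy":0,"dz":-0.28,"rx":0,"ry":0,"rz":0,"grip":-1},{"dx":0,"dy":0,"dz":-0.28,"rx":0,"ry":0,"rz":0,"grip":-1},{"dx":0,"dy":0,"dz":-0.28,"rx":0,"ry":0,"rz":0,"grip":-0.2}]'
python3 -m creep '[{"dx":0,"dy":0,"dz":0,"rx":0,"ry":0,"rz":0,"grip":1},{"dx":0,"dy":0,"dz":0,"rx":0,"ry":0,"rz":0,"grip":1},{"dx":0,"dy":0,"dz":0,"rx":0,"ry":0,"rz":0,"grip":1},{"dx":0,"dy":0,"dz":0,"rx":0,"ry":0,"rz":0,"grip":1},{"dx":0,"dy":0,"dz":0,"rx":0,"ry":0,"rz":0,"grip":1}]'
python3 -m creep '[{"dx":0,"dy":0,"dz":0.03,"rx":0,"ry":0,"rz":0,"grip":1},{"dx":0,"dy":0,"dz":0.1,"rx":0,"ry":0,"rz":0,"grip":1},{"dx":0,"dy":0,"dz":0.24,"rx":0,"ry":0,"rz":0,"grip":1},{"dx":0,"dy":0,"dz":0.24,"rx":0,"ry":0,"rz":0,"grip":1},{"dx":0,"dy":0,"dz":0.24,"rx":0,"ry":0,"rz":0,"grip":1}]'
python3 - <<'E'
from seg import *
t=where(1);im,c=snap("wrist","w12");uv=proj(c,[t[:3],t[:3]+[0,0,12]]);print(uv)
p,e=blob(im,(280,277),62,smax=60,vmin=70);print(p,e)
cv2.imwrite("pics/w12c.png",cv2.resize(im[200:370,190:370],None,fx=3,fy=3))
E
```

```text
clock: 18.25
eef_pos: [534.1, -332.9, 3.0]
tool_rot: [3.141, 0.001, 1.708]
force: [-0.0, -0.2, -0.6]
width: 69.5
gripper_force: 0.0
clock: 18.88
eef_pos: [534.4, -333.0, 4.0]
tool_rot: [3.139, 0.001, 1.707]
force: [-0.8, 0.8, 6.5]
width: 39.4
gripper_force: 59.7
clock: 19.5
eef_pos: [533.4, -332.0, 98.5]
tool_rot: [3.141, -0.0, 1.707]
force: [-0.0, -0.4, -0.7]
width: 39.1
gripper_force: 60.6
tcp [ 533.39 -332.05   98.46    1.71] std [0. 0. 0. 0.] t 19.5 w 39.1 F [-0.  -0.4 -0.7]
[[278.70724537 269.2392686 ]
 [278.50471531 282.09194302]]
[280.8715661  271.08478777] (82.78063201904297, 87.6702880859375)
```

View pics/w12c.png

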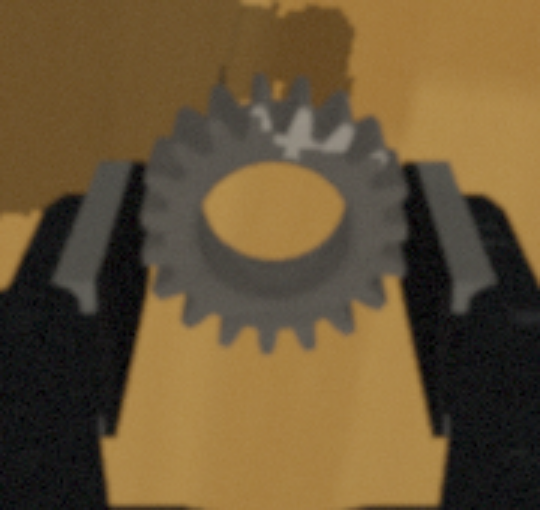

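w12c: small gear held level, rim centre ~(281.5,276), about 1–1.5 mm towards +y of the tool axis; compensate. Carry and lower.

```bash
python3 -m creep '[{"dx":0.05,"dy":0.12,"dz":0,"rx":0,"ry":0,"rz":0,"grip":1},{"dx":0.1,"dy":0.26,"dz":0,"rx":0,"ry":0,"rz":0,"grip":1},{"dx":0.15,"dy":0.4,"dz":0,"rx":0,"ry":0,"rz":0,"grip":1},{"dx":0.213,"dy":0.561,"dz":0,"rx":0,"ry":0,"rz":0,"grip":1},{"dx":0.213,"dy":0.561,"dz":0,"rx":0,"ry":0,"rz":0,"grip":1}]'
python3 -m creep '[{"dx":0,"dy":0,"dz":-0.01,"rx":0,"ry":0,"rz":0,"grip":1},{"dx":0,"dy":0,"dz":-0.03,"rx":0,"ry":0,"rz":0,"grip":1},{"dx":0,"dy":0,"dz":-0.05,"rx":0,"ry":0,"rz":0,"grip":1},{"dx":0,"dy":0,"dz":-0.07,"rx":0,"ry":0,"rz":0,"grip":1},{"dx":0,"dy":0,"dz":-0.09,"rx":0,"ry":0,"rz":0,"grip":1}]'
```

```text
clock: 20.18
eef_pos: [619.6, -99.6, 95.7]
tool_rot: [-3.14, -0.006, 1.717]
force: [-0.9, -0.0, -0.3]
width: 39.1
gripper_force: 60.6
clock: 20.8
eef_pos: [618.3, -108.5, 61.2]
tool_rot: [-3.141, -0.0, 1.706]
force: [0.4, -0.2, -0.7]
width: 39.5
gripper_force: 60.6
```

```bash
python3 -m creep '[{"dx":0,"dy":0,"dz":-0.02,"rx":0,"ry":0,"rz":0,"grip":1},{"dx":0,"dy":0,"dz":-0.04,"rx":0,"ry":0,"rz":0,"grip":1},{"dx":0,"dy":0,"dz":-0.05,"rx":0,"ry":0,"rz":0,"grip":1},{"dx":0,"dy":0,"dz":-0.05,"rx":0,"ry":0,"rz":0,"grip":1},{"dx":0,"dy":0,"dz":-0.05,"rx":0,"ry":0,"rz":0,"grip":1}]'
```

```text
clock: 21.42
eef_pos: [618.7, -108.1, 44.8]
tool_rot: [3.14, -0.001, 1.707]
force: [-6.9, 2.3, 21.1]
width: 39.5
gripper_force: 62.8
```

```bash
python3 -m creep '[{"dx":0,"dy":0,"dz":0.004,"rx":0,"ry":0,"rz":0,"grip":-1},{"dx":0,"dy":0,"dz":0.006,"rx":0,"ry":0,"rz":0,"grip":-1},{"dx":0,"dy":0,"dz":0.006,"rx":0,"ry":0,"rz":0,"grip":-1},{"dx":0,"dy":0,"dz":0.006,"rx":0,"ry":0,"rz":0,"grip":-1},{"dx":0,"dy":0,"dz":0.02,"rx":0,"ry":0,"rz":0,"grip":-1}]'
python3 -m creep '[{"dx":0,"dy":0,"dz":0.08,"rx":0,"ry":0,"rz":0,"grip":-1},{"dx":0,"dy":0,"dz":0.18,"rx":0,"ry":0,"rz":0,"grip":-1},{"dx":-0.1,"dy":0.08,"dz":0.18,"rx":0,"ry":0,"rz":0,"grip":-1},{"dx":-0.2,"dy":0.16,"dz":0.18,"rx":0,"ry":0,"rz":0,"grip":-1},{"dx":-0.3,"dy":0.24,"dz":0.18,"rx":0,"ry":0,"rz":0,"grip":-1}]'
python3 -m creep '[{"dx":-0.1,"dy":0.05,"dz":0,"rx":0,"ry":0,"rz":0,"grip":-1},{"dx":-0.15,"dy":0.068,"dz":0,"rx":0,"ry":0,"rz":0,"grip":-1},{"dx":-0.15,"dy":0.068,"dz":0,"rx":0,"ry":0,"rz":0,"grip":-1},{"dx":-0.15,"dy":0.068,"dz":0,"rx":0,"ry":0,"rz":0,"grip":-1},{"dx":-0.15,"dy":0.068,"dz":0,"rx":0,"ry":0,"rz":0,"grip":-1}]'
python3 - <<'E'
from seg import *
t=where(1);im,c=snap("wrist","w13");uv=proj(c,(439.7,15,11))[0];p,e=blob(im,uv,40);print(uv,p,e,cast(c,[p],11))
i3,c3=load("w3");p3,_=blob(i3,(195,102),25);print(tri([(c3,p3),(c,p)]))
E
```

```text
clock: 22.05
eef_pos: [618.1, -107.9, 49.5]
tool_rot: [-3.14, -0.0, 1.707]
force: [0.1, 0.9, 0.0]
width: 85.3
gripper_force: 0.0
clock: 22.68
eef_pos: [497.5, -11.2, 122.4]
tool_rot: [3.141, -0.0, 1.707]
force: [0.4, 1.0, -0.4]
width: 85.3
gripper_force: 0.0
clock: 23.3
eef_pos: [440.0, 14.5, 122.0]
tool_rot: [3.14, 0.001, 1.706]
force: [0.1, -0.3, -0.7]
width: 85.5
gripper_force: 0.0
tcp [440.    14.48 122.01   1.71] std [0. 0. 0. 0.] t 23.3 w 85.5 F [ 0.1 -0.3 -0.7]
[279.32868507 202.31495758] [280.03173768 203.30633   ] (32.589229583740234, 36.580711364746094) [[440.36111994  14.26325651  11.        ]]
[440.15797087  15.256712    14.64789408]
```

```bash
python3 -m creep '[{"dx":0,"dy":0,"dz":-0.1,"rx":0,"ry":0,"rz":0,"grip":-1},{"dx":0,"dy":0,"dz":-0.2,"rx":0,"ry":0,"rz":0,"grip":-1},{"dx":0,"dy":0,"dz":-0.297,"rx":0,"ry":0,"rz":0,"grip":-1},{"dx":0,"dy":0,"dz":-0.297,"rx":0,"ry":0,"rz":0,"grip":-1},{"dx":0,"dy":0,"dz":-0.297,"rx":0,"ry":0,"rz":0,"grip":-0.2}]'
python3 -m creep '[{"dx":0,"dy":0,"dz":0,"rx":0,"ry":0,"rz":0,"grip":1},{"dx":0,"dy":0,"dz":0,"rx":0,"ry":0,"rz":0,"grip":1},{"dx":0,"dy":0,"dz":0,"rx":0,"ry":0,"rz":0,"grip":1},{"dx":0,"dy":0,"dz":0,"rx":0,"ry":0,"rz":0,"grip":1},{"dx":0,"dy":0,"dz":0,"rx":0,"ry":0,"rz":0,"grip":1}]'
python3 -m creep '[{"dx":0,"dy":0,"dz":0.03,"rx":0,"ry":0,"rz":0,"grip":1},{"dx":0,"dy":0,"dz":0.1,"rx":0,"ry":0,"rz":0,"grip":1},{"dx":0,"dy":0,"dz":0.24,"rx":0,"ry":0,"rz":0,"grip":1},{"dx":0,"dy":0,"dz":0.24,"rx":0,"ry":0,"rz":0,"grip":1},{"dx":0,"dy":0,"dz":0.24,"rx":0,"ry":0,"rz":0,"grip":1}]'
python3 - <<'E'
from seg import *
t=where(1);im,c=snap("wrist","w14");uv=proj(c,[t[:3],t[:3]+[0,0,8],t[:3]+[0,0,19]]);print(uv)
p,e=blob(im,(280,277),55,smax=60,vmin=70);print(p,e)
cv2.imwrite("pics/w14c.png",cv2.resize(im[200:370,190:370],None,fx=3,fy=3))
E
```

```text
clock: 23.98
eef_pos: [438.9, 14.6, 2.6]
tool_rot: [-3.139, 0.0, 1.706]
force: [0.1, -0.2, 1.0]
width: 70.0
gripper_force: 0.0
clock: 24.6
eef_pos: [439.7, 15.3, 4.5]
tool_rot: [3.141, -0.0, 1.706]
force: [-0.3, 0.7, 5.4]
width: 23.8
gripper_force: 58.6
clock: 25.22
eef_pos: [438.9, 16.0, 99.7]
tool_rot: [-3.141, -0.001, 1.708]
force: [-0.0, 1.1, -1.0]
width: 23.9
gripper_force: 59.1
tcp [438.93  15.97  99.74   1.71] std [0. 0. 0. 0.] t 25.23 w 23.9 F [-0.   1.1 -1. ]
[[278.64430346 269.21573289]
 [278.49101288 277.55018012]
 [278.25302721 290.49021484]]
[280.80259103 278.87039649] (56.52840042114258, 70.77774810791016)
```

View pics/w14c.png

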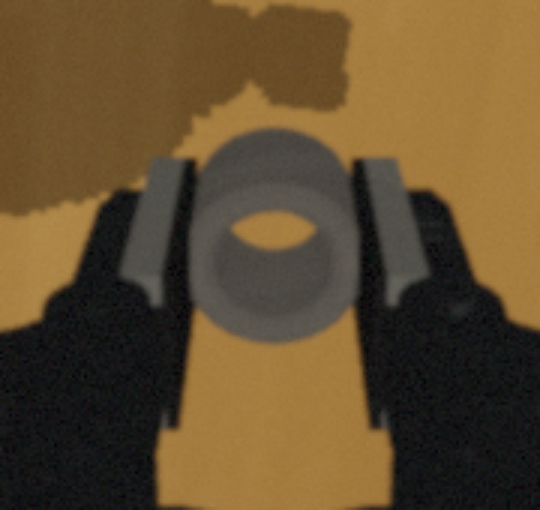

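w14c: collar upright between the pads, top rim centre ~(281.5,287), within ~1 mm of the axis. Take it to the thin stud.

```bash
python3 -m creep '[{"dx":0.1,"dy":0.002,"dz":0,"rx":0,"ry":0,"rz":0,"grip":1},{"dx":0.22,"dy":0.004,"dz":0,"rx":0,"ry":0,"rz":0,"grip":1},{"dx":0.34,"dy":0.007,"dz":0,"rx":0,"ry":0,"rz":0,"grip":1},{"dx":0.406,"dy":0.007,"dz":0,"rx":0,"ry":0,"rz":0,"grip":1},{"dx":0.406,"dy":0.007,"dz":0,"rx":0,"ry":0,"rz":0,"grip":1}]'
python3 -m creep '[{"dx":0,"dy":0,"dz":-0.02,"rx":0,"ry":0,"rz":0,"grip":1},{"dx":0,"dy":0,"dz":-0.05,"rx":0,"ry":0,"rz":0,"grip":1},{"dx":0,"dy":0,"dz":-0.08,"rx":0,"ry":0,"rz":0,"grip":1},{"dx":0,"dy":0,"dz":-0.1,"rx":0,"ry":0,"rz":0,"grip":1},{"dx":0,"dy":0,"dz":-0.11,"rx":0,"ry":0,"rz":0,"grip":1}]'
```

```text
clock: 25.9
eef_pos: [602.1, 17.7, 97.8]
tool_rot: [-3.139, -0.0, 1.707]
force: [-0.5, -0.4, -0.2]
width: 23.5
gripper_force: 59.2
clock: 26.52
eef_pos: [601.0, 18.0, 54.9]
tool_rot: [-3.14, -0.0, 1.707]
force: [0.0, -1.1, -0.4]
width: 23.9
gripper_force: 59.2
```

```bash
python3 -m creep '[{"dx":0,"dy":0,"dz":-0.02,"rx":0,"ry":0,"rz":0,"grip":1},{"dx":0,"dy":0,"dz":-0.04,"rx":0,"ry":0,"rz":0,"grip":1},{"dx":0,"dy":0,"dz":-0.06,"rx":0,"ry":0,"rz":0,"grip":1},{"dx":0,"dy":0,"dz":-0.08,"rx":0,"ry":0,"rz":0,"grip":1},{"dx":0,"dy":0,"dz":-0.086,"rx":0,"ry":0,"rz":0,"grip":1}]'
```

```text
clock: 27.15
eef_pos: [601.5, 18.0, 23.4]
tool_rot: [-3.141, -0.002, 1.707]
force: [-8.5, 2.4, 34.6]
width: 23.8
gripper_force: 62.9
```

```bash
python3 -m creep '[{"dx":0,"dy":0,"dz":0.006,"rx":0,"ry":0,"rz":0,"grip":-1},{"dx":0,"dy":0,"dz":0.008,"rx":0,"ry":0,"rz":0,"grip":-1},{"dx":0,"dy":0,"dz":0.008,"rx":0,"ry":0,"rz":0,"grip":-1},{"dx":0,"dy":0,"dz":0.008,"rx":0,"ry":0,"rz":0,"grip":-1},{"dx":0,"dy":0,"dz":0.02,"rx":0,"ry":0,"rz":0,"grip":-1}]'
python3 -m creep '[{"dx":0,"dy":0,"dz":0.1,"rx":0,"ry":0,"rz":0,"grip":-1},{"dx":0,"dy":0,"dz":0.23,"rx":0,"ry":0,"rz":0,"grip":-1},{"dx":-0.03,"dy":0.13,"dz":0.23,"rx":0,"ry":0,"rz":0,"grip":-1},{"dx":-0.06,"dy":0.27,"dz":0.23,"rx":0,"ry":0,"rz":0,"grip":-1},{"dx":-0.09,"dy":0.4,"dz":0.23,"rx":0,"ry":0,"rz":0,"grip":-1}]'
python3 -m creep '[{"dx":-0.03,"dy":0.13,"dz":0,"rx":0,"ry":0,"rz":0,"grip":-1},{"dx":-0.06,"dy":0.26,"dz":0,"rx":0,"ry":0,"rz":0,"grip":-1},{"dx":-0.093,"dy":0.396,"dz":0,"rx":0,"ry":0,"rz":0,"grip":-1},{"dx":-0.093,"dy":0.396,"dz":0,"rx":0,"ry":0,"rz":0,"grip":-1},{"dx":-0.093,"dy":0.396,"dz":0,"rx":0,"ry":0,"rz":0,"grip":-1}]'
python3 - <<'E'
from seg import *
t=where(1);im,c=snap("wrist","w15");uv=proj(c,(529,336,7))[0];p,e=blob(im,uv,55);print(uv,p,e,cast(c,[p],7))
i7,c7=load("w7");p7,e=blob(i7,(440,43),52);print(p7,e,tri([(c7,p7),(c,p)]))
E
```

```text
clock: 27.78
eef_pos: [601.0, 18.0, 28.9]
tool_rot: [-3.14, -0.0, 1.707]
force: [0.9, 1.0, -0.1]
width: 85.6
gripper_force: 0.0
clock: 28.4
eef_pos: [565.0, 180.0, 121.7]
tool_rot: [-3.141, -0.001, 1.707]
force: [0.6, 0.4, 0.2]
width: 85.2
gripper_force: 0.0
clock: 29.02
eef_pos: [528.2, 335.9, 121.4]
tool_rot: [-3.141, 0.001, 1.707]
force: [0.1, -1.1, 0.2]
width: 85.4
gripper_force: 0.0
tcp [528.25 335.87 121.4    1.71] std [0. 0. 0. 0.] t 29.02 w 85.4 F [ 0.1 -1.1  0.2]
[280.90614969 201.75130921] [282.64044724 199.93501294] (60.78397750854492, 65.63846588134766) [[530.1707367  337.68997441   7.        ]]
[440.22998723  43.02383142] (81.3743896484375, 94.4839096069336) [530.21839869 338.33448794   9.73324686]
```

```bash
python3 -m creep '[{"dx":0.003,"dy":0.003,"dz":-0.1,"rx":0,"ry":0,"rz":0,"grip":-1},{"dx":0.003,"dy":0.003,"dz":-0.2,"rx":0,"ry":0,"rz":0,"grip":-1},{"dx":0.003,"dy":0.003,"dz":-0.297,"rx":0,"ry":0,"rz":0,"grip":-1},{"dx":0.003,"dy":0.003,"dz":-0.297,"rx":0,"ry":0,"rz":0,"grip":-1},{"dx":0.003,"dy":0.003,"dz":-0.297,"rx":0,"ry":0,"rz":0,"grip":-0.6}]'
python3 -m creep '[{"dx":0,"dy":0,"dz":0,"rx":0,"ry":0,"rz":0,"grip":1},{"dx":0,"dy":0,"dz":0,"rx":0,"ry":0,"rz":0,"grip":1},{"dx":0,"dy":0,"dz":0,"rx":0,"ry":0,"rz":0,"grip":1},{"dx":0,"dy":0,"dz":0,"rx":0,"ry":0,"rz":0,"grip":1},{"dx":0,"dy":0,"dz":0,"rx":0,"ry":0,"rz":0,"grip":1}]'
python3 -m creep '[{"dx":0,"dy":0,"dz":0.03,"rx":0,"ry":0,"rz":0,"grip":1},{"dx":0,"dy":0,"dz":0.1,"rx":0,"ry":0,"rz":0,"grip":1},{"dx":0,"dy":0,"dz":0.24,"rx":0,"ry":0,"rz":0,"grip":1},{"dx":0,"dy":0,"dz":0.24,"rx":0,"ry":0,"rz":0,"grip":1},{"dx":0,"dy":0,"dz":0.24,"rx":0,"ry":0,"rz":0,"grip":1}]'
python3 - <<'E'
from seg import *
t=where(1);im,c=snap("wrist","w16");print(proj(c,[t[:3],t[:3]+[0,0,12]]))
cv2.imwrite("pics/w16c.png",cv2.resize(im[200:370,190:370],None,fx=3,fy=3))
E
```

```text
clock: 29.7
eef_pos: [531.0, 336.5, 4.0]
tool_rot: [3.141, 0.0, 1.705]
force: [0.7, -0.7, -0.3]
width: 69.9
gripper_force: 0.0
clock: 30.32
eef_pos: [530.9, 337.6, 5.2]
tool_rot: [3.139, -0.001, 1.707]
force: [-0.7, -1.1, 8.1]
width: 50.6
gripper_force: 60.9
clock: 30.95
eef_pos: [529.0, 338.0, 99.0]
tool_rot: [-3.141, -0.001, 1.708]
force: [-0.5, 0.2, -1.9]
width: 50.4
gripper_force: 62.9
tcp [529.03 338.02  99.03   1.71] std [0. 0. 0. 0.] t 30.95 w 50.4 F [-0.5  0.2 -1.9]
[[278.6539141  269.25861028]
 [278.40448636 282.08515911]]
```

View pics/w16c.png

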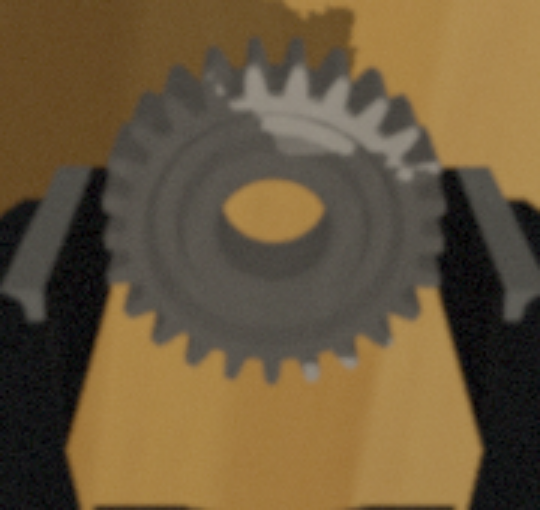

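w16c: middle gear level, bore rim centre ~(281.5,276), same as the small gear. Carry to the thin stud.

```bash
python3 -m creep '[{"dx":0.02,"dy":-0.1,"dz":0,"rx":0,"ry":0,"rz":0,"grip":1},{"dx":0.05,"dy":-0.23,"dz":0,"rx":0,"ry":0,"rz":0,"grip":1},{"dx":0.08,"dy":-0.36,"dz":0,"rx":0,"ry":0,"rz":0,"grip":1},{"dx":0.11,"dy":-0.49,"dz":0,"rx":0,"ry":0,"rz":0,"grip":1},{"dx":0.14,"dy":-0.62,"dz":0,"rx":0,"ry":0,"rz":0,"grip":1}]'
python3 -m creep '[{"dx":0.03,"dy":-0.13,"dz":0,"rx":0,"ry":0,"rz":0,"grip":1},{"dx":0.04,"dy":-0.18,"dz":0,"rx":0,"ry":0,"rz":0,"grip":1},{"dx":0.04,"dy":-0.18,"dz":0,"rx":0,"ry":0,"rz":0,"grip":1},{"dx":0.04,"dy":-0.18,"dz":0,"rx":0,"ry":0,"rz":0,"grip":1},{"dx":0.04,"dy":-0.18,"dz":0,"rx":0,"ry":0,"rz":0,"grip":1}]'
python3 -m creep '[{"dx":0,"dy":0,"dz":-0.01,"rx":0,"ry":0,"rz":0,"grip":1},{"dx":0,"dy":0,"dz":-0.03,"rx":0,"ry":0,"rz":0,"grip":1},{"dx":0,"dy":0,"dz":-0.05,"rx":0,"ry":0,"rz":0,"grip":1},{"dx":0,"dy":0,"dz":-0.07,"rx":0,"ry":0,"rz":0,"grip":1},{"dx":0,"dy":0,"dz":-0.09,"rx":0,"ry":0,"rz":0,"grip":1}]'
```

```text
clock: 31.62
eef_pos: [584.7, 88.1, 97.1]
tool_rot: [-3.138, -0.0, 1.707]
force: [0.5, 0.3, -1.0]
width: 50.8
gripper_force: 62.9
clock: 32.25
eef_pos: [601.0, 20.1, 98.0]
tool_rot: [-3.14, -0.002, 1.71]
force: [-0.4, -0.2, -1.0]
width: 50.7
gripper_force: 62.9
clock: 32.88
eef_pos: [601.3, 17.4, 61.7]
tool_rot: [-3.14, -0.0, 1.707]
force: [0.3, -0.7, -0.8]
width: 50.5
gripper_force: 62.9
```

```bash
python3 -m creep '[{"dx":0,"dy":0,"dz":-0.02,"rx":0,"ry":0,"rz":0,"grip":1},{"dx":0,"dy":0,"dz":-0.04,"rx":0,"ry":0,"rz":0,"grip":1},{"dx":0,"dy":0,"dz":-0.05,"rx":0,"ry":0,"rz":0,"grip":1},{"dx":0,"dy":0,"dz":-0.05,"rx":0,"ry":0,"rz":0,"grip":1},{"dx":0,"dy":0,"dz":-0.05,"rx":0,"ry":0,"rz":0,"grip":1}]'
```

```text
clock: 33.5
eef_pos: [601.6, 17.4, 45.9]
tool_rot: [3.141, -0.002, 1.707]
force: [-7.7, 1.5, 27.4]
width: 50.6
gripper_force: 66.1
```

Seat height matches (45.9 vs 46). Release and retreat to inspect.

```bash
python3 -m creep '[{"dx":0,"dy":0,"dz":0.004,"rx":0,"ry":0,"rz":0,"grip":-1},{"dx":0,"dy":0,"dz":0.006,"rx":0,"ry":0,"rz":0,"grip":-1},{"dx":0,"dy":0,"dz":0.006,"rx":0,"ry":0,"rz":0,"grip":-1},{"dx":0,"dy":0,"dz":0.006,"rx":0,"ry":0,"rz":0,"grip":-1},{"dx":0,"dy":0,"dz":0.02,"rx":0,"ry":0,"rz":0,"grip":-1}]'
python3 -m creep '[{"dx":0,"dy":0,"dz":0.12,"rx":0,"ry":0,"rz":0,"grip":-1},{"dx":0,"dy":0,"dz":0.25,"rx":0,"ry":0,"rz":0,"grip":-1},{"dx":0,"dy":-0.1,"dz":0.35,"rx":0,"ry":0,"rz":0,"grip":-1},{"dx":0,"dy":-0.2,"dz":0.4,"rx":0,"ry":0,"rz":0,"grip":-1},{"dx":0,"dy":-0.28,"dz":0.4,"rx":0,"ry":0,"rz":0,"grip":-1}]'
python3 -m creep '[{"dx":0,"dy":0,"dz":0,"rx":0,"ry":0,"rz":0,"grip":-1},{"dx":0,"dy":0,"dz":0,"rx":0,"ry":0,"rz":0,"grip":-1},{"dx":0,"dy":0,"dz":0,"rx":0,"ry":0,"rz":0,"grip":-1},{"dx":0,"dy":0,"dz":0,"rx":0,"ry":0,"rz":0,"grip":-1},{"dx":0,"dy":0,"dz":0,"rx":0,"ry":0,"rz":0,"grip":-1}]'
python3 - <<'E'
from seg import *
where(1);im,c=snap("wrist","w17");s,_=snap("side","s17")
a=cv2.resize(im[60:300,180:400],None,fx=2.2,fy=2.2);b=cv2.resize(s[180:260,270:370],None,fx=3.8,fy=3.8,interpolation=cv2.INTER_CUBIC);h=max(a.shape[0],b.shape[0])
o=np.zeros((h,min(800,a.shape[1]+b.shape[1]),3),np.uint8);o[:a.shape[0],:a.shape[1]]=a;w=o.shape[1]-a.shape[1];o[:b.shape[0],a.shape[1]:]=b[:,:w];cv2.imwrite("pics/f.png",o)
# top-face centres: bore tops at level z=55
print(proj(c,[(602.6,18.5,55),(620.2,-107.2,55)]))
E
```

```text
clock: 34.12
eef_pos: [601.0, 17.6, 50.0]
tool_rot: [-3.139, -0.0, 1.707]
force: [-0.4, -0.1, -1.5]
width: 85.3
gripper_force: 0.0
clock: 34.75
eef_pos: [602.3, -96.8, 213.1]
tool_rot: [3.139, 0.002, 1.706]
force: [0.3, -0.0, -0.8]
width: 85.7
gripper_force: 0.0
clock: 35.38
eef_pos: [601.5, -93.9, 210.3]
tool_rot: [-3.14, -0.0, 1.708]
force: [0.9, 0.7, 0.1]
width: 85.5
gripper_force: 0.0
tcp [601.47 -93.87 210.3    1.71] std [0. 0. 0. 0.] t 35.38 w 85.5 F [0.9 0.7 0.1]
[[300.15415803  58.25417801]
 [298.23355415 205.94327997]]
```

View pics/f.png

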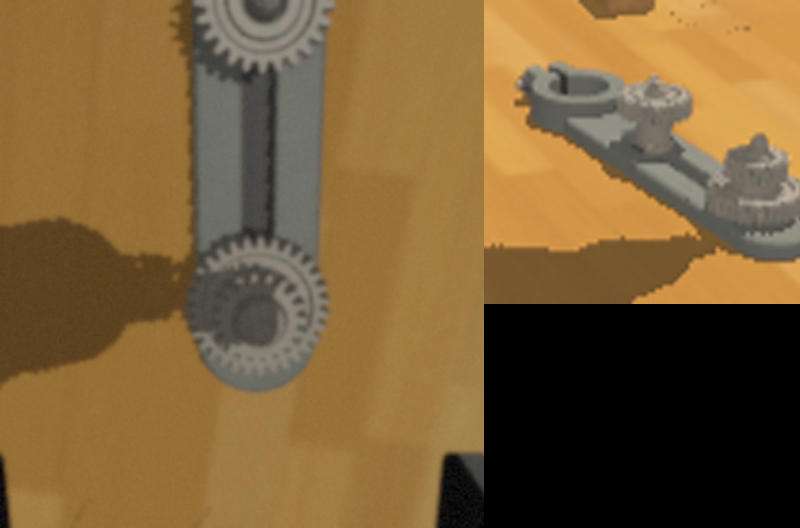

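The picture shows both stacks seated flat and level: large gear, ring and small gear around (255,310), and collar with the middle gear on top at (265,0). The side view agrees and the robot is clear of everything, so I'm handing in.

```bash
python3 -c "
from cell import ctrl
print(ctrl.finish_job())"
```

```text
the job is handed in; nothing more can be done
None
```

I stacked the large gear, flat ring and small gear on the thick stud, and the tall collar with the middle gear on top on the thin stud. Contact heights and the last pictures show every piece seated and level, I left the caliper alone, and I handed the job in at about 35 s without seeing a verdict.

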